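# Lay two breakfast trays from the crockery stock

### The job

Lay the two breakfast trays from the things standing between them: on the long tray the tall cup goes in the large round recess, the square dish in the square recess and the salt shaker in the small round recess; on the short tray the egg cup goes in the round recess and the wooden spice box in the square recess. Set each one down gently, upright and flat on the floor of its recess, and leave the jam jar, the sauce bowl and the tin standing where they are.

Things in the scene. Friction and masses are not known exactly. Their poses are not given: they have to be found in the camera images.
- long_tray: Longer wooden tray, fixed: slab 310 x 130 x 16 mm, a grip bar across each end 10 mm higher. Origin: centre of the underside; x along the length (within 0.25 rad of world x), z up. Three recesses 7 mm deep (floor at z = 9 mm), centred at y = 0: large round (74 mm diameter) at x = -98 mm; square (80 mm, sides along the axes) at x = 0; small round (64 mm) at x = +92 mm. Left or right of the stock.
- short_tray: Shorter wooden tray, fixed, on the other side of the stock: slab 220 x 130 x 16 mm, a grip bar across each end 10 mm higher. Origin: centre of the underside; x along the length (within 0.25 rad of world x), z up. Two recesses 7 mm deep (floor at z = 9 mm), centred at y = 0: round (68 mm diameter) at x = -48 mm; square (74 mm, sides along the axes) at x = +48 mm.
- tall_cup: Tall white ceramic tumbler without a handle, open at the top, 85 mm high, 60 mm diameter at the rim, 57 mm at 30 mm height, foot 50 mm; about 0.2 kg. Stands upright; origin: centre of the underside, z up.
- square_dish: Low square white ceramic dish, open at the top, 56 x 56 mm and 42 mm high, walls 5 mm, vertical; about 0.15 kg. Origin: centre of the underside, x and y along its sides, z up.
- shaker: Salt shaker: slim round glass body of 40 mm diameter with a domed steel cap (41 mm) with small holes, 88 mm high in all, cap from 62 mm up; about 0.14 kg. Origin: centre of the underside, z up.
- egg_cup: White ceramic egg cup: round foot 44 mm diameter, a narrow stem (22 mm) and an open bowl from 30 to 66 mm height, 40 mm diameter at its bottom, 48 to 49 mm from 40 mm height to the rim; about 0.11 kg. Origin: centre of the underside, z up.
- spice_box: Closed wooden spice box, 50 x 50 mm and 68 mm high, with a small round knob on the lid (16 mm across, top at 76 mm); lid fixed; about 0.16 kg. Origin: centre of the underside, x and y along its sides, z up.
- jam_jar: Bystander in the stock: amber glass jar with a steel lid, 62 mm diameter, 85 mm high. Origin: centre of the underside.
- sauce_bowl: Bystander in the stock: low round white ceramic bowl, 80 mm rim diameter, 32 mm high. Origin: centre of the underside.
- tin: Bystander in the stock: plain round aluminium tin, 66 mm diameter, 60 mm high. Origin: centre of the underside.
Not all that is in view belongs to the job. What is shaped like the egg_cup but pink or purple is not meant.

How it is judged:
At the end, for the whole second after the job is handed in: Each of the five things stands in its own recess, within 15 mm of its centre along both tray axes, at most 3 mm above its floor, tilt under 0.1 rad, at rest (0.02 m/s, 0.2 rad/s), released. Jam jar, sauce bowl and tin moved under 30 mm, tilt under 0.2 rad (x of tall_cup in the frame of long_tray between -0.113 and -0.083 m and y of tall_cup in the frame of long_tray between -0.015 and 0.015 m and z of each of tall_cup, square_dish, shaker in the frame of long_tray below 0.012 m and angle between each of tall_cup, square_dish, shaker, egg_cup, spice_box's own z axis and vertical below 0.1 rad and linear speed of each of tall_cup, square_dish, shaker, egg_cup, spice_box below 0.02 m/s and angular speed of each of tall_cup, square_dish, shaker, egg_cup, spice_box below 0.2 rad/s and contact force between each of tall_cup, square_dish, shaker, egg_cup, spice_box and the fingers below 0.05 N and x of square_dish in the frame of long_tray between -0.015 and 0.015 m and y of square_dish in the frame of long_tray between -0.015 and 0.015 m and x of shaker in the frame of long_tray between 0.077 and 0.107 m and y of shaker in the frame of long_tray between -0.015 and 0.015 m and x of egg_cup in the frame of short_tray between -0.063 and -0.033 m and y of egg_cup in the frame of short_tray between -0.015 and 0.015 m and z of each of egg_cup, spice_box in the frame of short_tray below 0.012 m and x of spice_box in the frame of short_tray between 0.033 and 0.063 m and y of spice_box in the frame of short_tray between -0.015 and 0.015 m and distance of each of jam_jar, sauce_bowl, tin from where it was at the start of the episode below 0.03 m and angle between each of jam_jar, sauce_bowl, tin's own z axis and vertical below 0.2 rad); the robot touches nothing.
It fails at once if the jam jar, the sauce bowl or the tin is shifted by more than 30 mm or tipped (distance of any of jam_jar, sauce_bowl, tin from where it was at the start of the episode above 0.03 m or angle between any of jam_jar, sauce_bowl, tin's own z axis and vertical above 0.5 rad).
It fails at once if a thing of the stock is dropped or slammed down (faster than 0.6 m/s within 30 mm of the worktop) ((height (world z) of tall_cup below 0.03 m and linear speed of tall_cup above 0.6 m/s) or (height (world z) of square_dish below 0.03 m and linear speed of square_dish above 0.6 m/s) or (height (world z) of shaker below 0.03 m and linear speed of shaker above 0.6 m/s) or (height (world z) of egg_cup below 0.03 m and linear speed of egg_cup above 0.6 m/s) or (height (world z) of spice_box below 0.03 m and linear speed of spice_box above 0.6 m/s)).
It also fails if it takes over 136 s, if anything falls off the work surface, if the arm or the gripper's body presses on something with over 40 N, if the wrist force passes 120 N, or if a joint passes its speed limit or range.

### The arm

A 7-joint arm with a two-finger parallel gripper is mounted at the origin on the work surface. World frame = base frame: x ahead of the robot, y to its left, z up, the work surface at z = 0. Lengths are in m, angles in rad, forces in N, time in s.
With the tool pointing down it reaches from about 0.425 to 0.875 m from the base axis. Payload 8.4 kg.
Tool frame: the origin (TCP) lies on the centre line of the jaws, within the pads' length; the fingertips stand 11 mm ahead of it and the grasp point (between the pads) lies 8 mm behind it; z points along the fingers, y is the line along which they close (so a half turn about z gives the same grasp; the last joint's range is limited). The gripper opens to 85 mm and grips with 20 to 120 N. Pads are 22 mm wide; open, the fingers measure 114 mm over their backs; the gripper's body (76 mm by 85 mm) begins 54 mm behind the grasp point. The pads swing forward as they close: fully open they stand 13 mm farther back than shut.
Start: joints at [-1.308, 0.333, 0.04, 1.465, -0.013, 1.343, -0.059], TCP at [0.23, 0.608, 0.242] pointing down, gripper open.
Joint ranges: [-2.58, 2.58], [-0.38, 2.09], [-1.3, 1.39], [0.25, 2.4], [-1.5, 4.64], [0.08, 2.09], [-2.65, 2.65]. Speed limits (rad/s): [2.22, 2.22, 2.79, 2.79, 3.14, 3.14, 3.14].

### API

Orientations are given as a unit quaternion [x, y, z, w].
In Python, from rig import bot gives the robot as it stands.
- The arm moves only by the tool step_arm, never from a script. Its argument "increments" is a list of rows, each a list of 2 entries, a list of its own where there are three numbers: the shift along the tool's x, y, z in units of 0.03 m (1.0 is 0.03 m), then the turn, a rotation vector about the tool's x, y, z in units of 0.08 rad (1.0 is 0.08 rad). In form: [[[dx, dy, dz], [ax, ay, az]], ...]. A call has 1 to 12 rows; each row shifts and turns the commanded pose from where the row before left it, along the tool's axes as they then stand; what a row does not reach is not made up. A row lasts 1/10 s, in which the tool goes at most 50 mm and 8.59 degrees, less where a joint would pass 70% of its speed; a pose out of reach is approached as far as the arm can. A call with a number of a shift or a turn outside -1 to 1 is refused whole. A call with a gripper value outside its range is refused whole. "jaw" is the closure in counts, from 0 (fully open) to 255 (shut), set as the call begins (left out, the last holds). The fingers move at their own pace and stop on an object; "squeeze" is the grip in N (left out, the last holds). Time passes only in rows, so rows that do not move let the fingers close. It gives the time, the measured TCP pose, the force, the opening and the grip force at its end, in the units of the state.
- bot.read_state(): the state, without advancing time (a new reading comes with each control period).
- bot.snapshot(name): name is "side" or "top" or "wrist"; returns a dict with "color" (400x640x3 uint8, red, green, blue), "fx", "fy", "cx", "cy" (pixels), "D" ([k1, k2, p1, p2, k3] as OpenCV has them; the pictures are not rectified), "rvec" (rotation vector, rad) and "tvec" (3), from world to camera coordinates, as OpenCV has them; the wrist camera has in their place "T_tool_cam" (4x4, takes a point from camera to tool coordinates, whose origin is the TCP and whose axes are the flange's). Camera axes: x right, y down, z forward; pixel columns grow to the right and rows downward; lengths in m; the calibration is good to about 2 mm. A picture is of the moment at which its call begins: read the wrist's pose just before it. There is no depth.
- bot.job_done(): hands the job in; it is judged then, once.
The state is a dict: "t": time; "joint_pos": joint angles; "dq": joint speeds; "joint_torque": joint torques, N m; "tool_pos": TCP position; "orientation": TCP orientation; "force": force on the tool from outside, world axes, zero at the start; "ft_torque": the same for the moment, N m; "grip_width": finger opening in m; "gripper_force": force on a finger pad.
Only numpy, scipy, OpenCV 4.12 (cv2) and the standard library are available. Lean on these libraries where they do the work, as an engineer would, in place of code of your own. Each camera call takes 0.05 s, during which the arm holds its last target. There are 200 camera calls.

## Working session

There is one attempt and no reset: what is moved stays moved. The work goes in short steps, Python scripts to look and compute and a tool call to move; the robot and the scene stay as the last step left them, time stands still between calls to the robot, and variables do not carry over. Pictures are saved under pics/ and viewed, at most 14 in all, crops included, and the job is handed in when it is done.

Besides the shell and the picture viewer there is one more tool, called after "Request:" in YAML: its name, and indented under it one key for each argument. step_arm: Moves the arm, as the interface text tells. Shifts and turns lie within -1 to 1; 1 stands for 0.03 m of shift or 0.08 rad of turn. Its arguments: {"type":"object","properties":{"increments":{"type":"array"},"jaw":{"type":"number"},"squeeze":{"type":"number"}},"required":["increments"]}

```bash
ls; mkdir -p pics; python3 - <<'E'
from rig import bot
import cv2,json,numpy as np
s=bot.read_state();print({k:np.round(v,3).tolist() for k,v in s.items()})
import pickle
for n in("top","side"):
    p=bot.snapshot(n);cv2.imwrite(f"pics/{n}0.png",p["color"][:,:,::-1]);pickle.dump(p,open(f"{n}0.pkl","wb"))
    print(n,{k:np.round(v,3).tolist() for k,v in p.items() if k!="color"})
E
```

```text
pics
{'t': 0.0, 'joint_pos': [-1.308, 0.334, 0.04, 1.466, -0.013, 1.343, -0.059], 'dq': [-0.0, -0.0, 0.001, -0.001, 0.001, -0.001, 0.0], 'joint_torque': [0.001, -65.857, 1.366, -40.554, 0.017, 0.012, 0.0], 'tool_pos': [0.23, 0.607, 0.241], 'orientation': [0.18, 0.984, -0.001, -0.0], 'force': [0.366, -0.198, -0.588], 'ft_torque': [0.008, 0.008, 0.005], 'gripper_force': 0.0, 'grip_width': 0.085}
top {'fx': 469.495, 'fy': 469.495, 'cx': 319.699, 'cy': 197.038, 'D': [0.018, 0.0, 0.0, 0.0, 0.0], 'rvec': [2.112, -2.159, 0.175], 'tvec': [0.023, 0.476, 1.038]}
side {'fx': 422.462, 'fy': 422.462, 'cx': 312.717, 'cy': 196.529, 'D': [-0.039, 0.0, 0.0, 0.0, 0.0], 'rvec': [0.803, -2.497, 1.191], 'tvec': [0.411, 0.215, 0.691]}
```

View pics/top0.png

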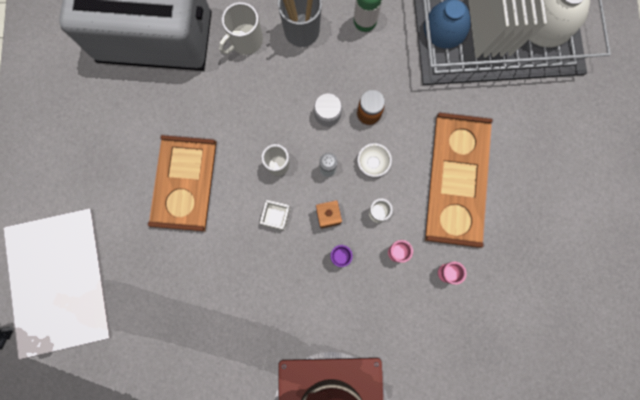

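View pics/side0.png

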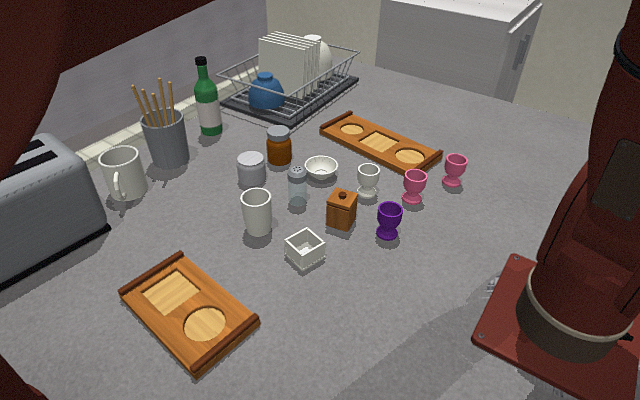

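```bash
python3 - <<'E'
import cv2
a=cv2.imread("pics/top0.png")
for n,x in(("L",145),("R",305)):
    cv2.imwrite(f"pics/crop{n}.png",cv2.resize(a[100:250,x:x+200],None,fx=4,fy=4,interpolation=cv2.INTER_CUBIC))
E
```

```text
(no output)
```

View pics/cropL.png

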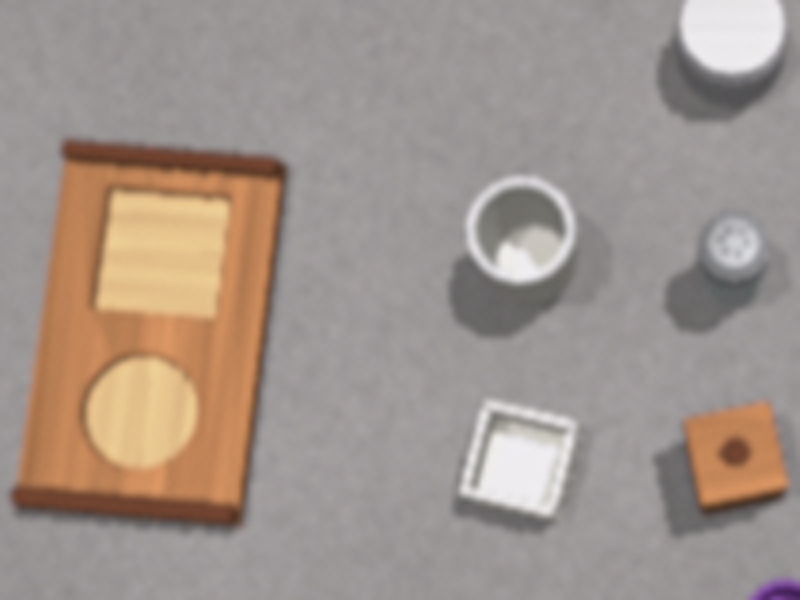

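View pics/cropR.png

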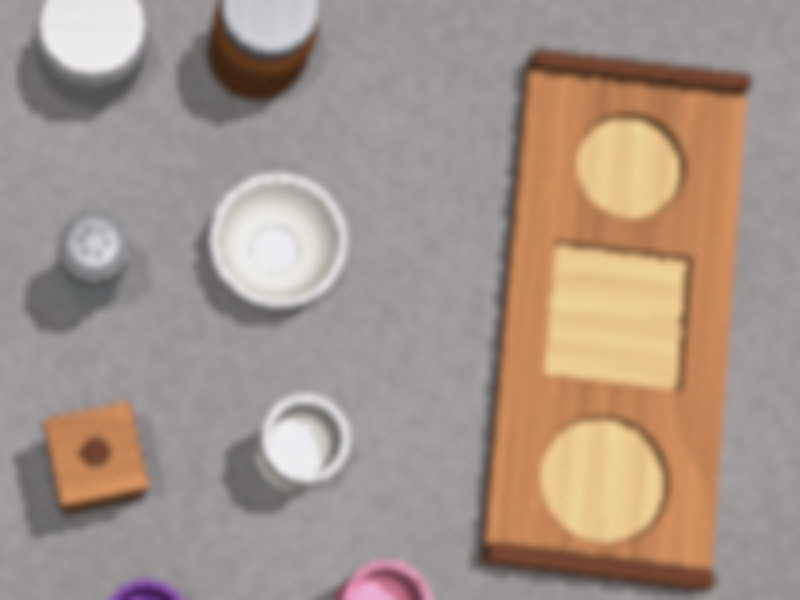

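```bash
cat >h.py <<'E'
import numpy as np,cv2,pickle
from rig import bot
from scipy.spatial.transform import Rotation as R
def unproj(p,uv,z):
    K=np.array([[p["fx"],0,p["cx"]],[0,p["fy"],p["cy"]],[0,0,1]])
    n=cv2.undistortPoints(np.array(uv,float).reshape(-1,1,2),K,np.array(p["D"],float)).reshape(-1,2)
    if "rvec" in p:
        Rm=cv2.Rodrigues(np.array(p["rvec"],float))[0];t=np.array(p["tvec"],float).ravel();c=-Rm.T@t;d=np.c_[n,np.ones(len(n))]@Rm
    else:
        T=p["T"];c=T[:3,3];d=np.c_[n,np.ones(len(n))]@T[:3,:3].T
    return (c+d*((np.asarray(z)-c[2])/d[:,2])[:,None])[:,:2]
def wrist(name):
    s=bot.read_state();p=bot.snapshot("wrist")
    T=np.eye(4);T[:3,:3]=R.from_quat(s["orientation"]).as_matrix();T[:3,3]=s["tool_pos"]
    p["T"]=T@np.array(p["T_tool_cam"]);pickle.dump(p,open(f"{name}.pkl","wb"));cv2.imwrite(f"pics/{name}.png",p["color"][:,:,::-1]);return p
def go(x=None,y=None,z=None,phi=None):
    """phi: wanted world angle (deg) of tool y. prints total turn and shift (tool axes after turn) in units"""
    s=bot.read_state();Rm=R.from_quat(s["orientation"]).as_matrix();P=np.array(s["tool_pos"])
    cur=np.degrees(np.arctan2(Rm[1,1],Rm[0,1]));d=0
    if phi is not None: d=(phi-cur+90)%180-90
    # tool z down: positive turn about tool z lowers world angle
    fin=np.radians(cur+d);ty=np.array([np.cos(fin),np.sin(fin),0]);tz=np.array([0,0,-1.]);tx=np.cross(ty,tz)
    g=np.array([a if a is not None else b for a,b in zip((x,y,z),P)])-P
    print("pos",P.round(4),"phi",round(cur,1),"tilt z",Rm[:,2].round(3),"turn az",round(-np.radians(d)/.08,2),"shift",(np.array([tx@g,ty@g,tz@g])/.03).round(2),"q7",round(s["joint_pos"][6],2),"t",round(s["t"],2))
E
python3 - <<'E'
from h import *
p=pickle.load(open("top0.pkl","rb"))
def L(c,z,x0): 
    c=np.array(c,float);return unproj(p,np.c_[x0+(c[:,0]+.5)/4-.5,100+(c[:,1]+.5)/4-.5],np.full(len(c),z))
def sq(n,w):
    (cx,cy),s,a=cv2.minAreaRect((w*1000).astype(np.float32));print(n,w.mean(0).round(4),"size",np.round(s,1),"ang",round(a,1),"edges",[round(float(np.degrees(np.arctan2(*(w[(i+1)%4]-w[i])[::-1]))),1) for i in range(4)])
print("cup",L([(521,230)],.085,145),"shaker",L([(735,242)],.087,145),"egg",L([(305,438)],.066,305),"knob",L([(736,452)],.076,145))
sq("dish",L([(488,402),(577,417),(553,519),(461,495)],.042,145))
sq("box",L([(685,421),(770,403),(787,486),(702,502)],.068,145))
sq("short",L([(65,143),(285,163),(240,522),(14,500)],.026,145))
sq("shortsq",L([(110,187),(231,196),(216,319),(94,309)],.016,145))
print("shortrd",L([(141,411)],.016,145))
sq("longsq",L([(556,243),(690,258),(681,389),(544,375)],.016,305))
print("long small, large",L([(629,167),(603,480)],.016,305))
print("tin",L([(732,30)],.06,145),"jar",L([(270,12)],.085,305),"bowl",L([(279,240)],.032,305))
go(.6,.1,.3,90)
E
```

```text
cup [[0.56089107 0.11045194]] shaker [[ 0.55090612 -0.00834401]] egg [[ 0.44157221 -0.12277857]] knob [[ 0.4349741  -0.00619437]]
dish [0.4387 0.1161] size [54.  59.7] ang 76.2 edges [-100.9, 166.2, 74.1, -16.3]
box [ 0.4355 -0.0063] size [47.3 48.4] ang 9.8 edges [-79.2, -170.2, 99.4, 10.6]
short [0.5212 0.3316] size [131.  214.6] ang 83.9 edges [-96.6, 173.9, 83.1, -6.0]
shortsq [0.5695 0.3291] size [72.3 74.9] ang 84.3 edges [-95.6, 174.3, 84.0, -5.6]
shortrd [[0.47469079 0.33943707]]
longsq [ 0.5168 -0.3162] size [79.9 80.3] ang 81.9 edges [-97.9, 171.9, 82.8, -8.7]
long small, large [[ 0.60704508 -0.32919976]
 [ 0.42002673 -0.3009174 ]]
tin [[ 0.68377458 -0.01033894]] jar [[ 0.68292031 -0.11084036]] bowl [[ 0.56325044 -0.11712247]]
pos [0.2299 0.6076 0.2415] phi 69.3 tilt z [-0.    -0.001 -1.   ] turn az -4.52 shift [-12.34 -16.92  -1.95] q7 -0.06 t 0.1
```

```bash
cat >>h.py <<'E'
def plan(*wps):
    s=bot.read_state();Rm=R.from_quat(s["orientation"]).as_matrix();P=np.array(s["tool_pos"]);cur=np.degrees(np.arctan2(Rm[1,1],Rm[0,1]))
    print("at",P.round(4),"phi",round(cur,1),"zax",Rm[:,2].round(3),"t",round(s["t"],2),"q7",round(s["joint_pos"][6],2))
    for x,y,z,phi in wps:
        d=0 if phi is None else (phi-cur+90)%180-90
        cur+=d;f=np.radians(cur);ty=np.array([np.cos(f),np.sin(f),0]);tz=np.array([0,0,-1.]);tx=np.cross(ty,tz)
        n=np.array([a if a is not None else b for a,b in zip((x,y,z),P)]);g=n-P;P=n
        print("turn",round(-np.radians(d)/.08,2),"shift",(np.array([tx@g,ty@g,tz@g])/.03).round(2))
E
python3 -c "
from h import *
plan((.561,.1105,.17,81.4),(None,None,.045,None),(None,None,.17,None),(.42,-.301,.17,81.4),(None,None,.055,None))"
```

```text
at [0.2299 0.6076 0.2415] phi 69.3 zax [-0.    -0.001 -1.   ] t 0.1 q7 -0.06
turn -2.65 shift [-13.39 -14.73   2.38]
turn -0.0 shift [0.   0.   4.17]
turn -0.0 shift [ 0.    0.   -4.17]
turn -0.0 shift [  2.6  -14.27   0.  ]
turn -0.0 shift [0.   0.   3.83]
```

Request:
step_arm:
  increments:
    - [[0,0,0],[0,0,-0.9]]
    - [[0,0,0],[0,0,-0.9]]
    - [[0,0,0],[0,0,-0.85]]
    - [[-0.4,-0.4,0],[0,0,0]]
    - [[-0.8,-0.9,0.1],[0,0,0]]
    - [[-0.8,-0.9,0.1],[0,0,0]]
    - [[-0.8,-0.9,0.1],[0,0,0]]
    - [[-0.8,-0.9,0.1],[0,0,0]]
    - [[-0.8,-0.9,0.1],[0,0,0]]
    - [[-0.8,-0.9,0.1],[0,0,0]]
    - [[-0.8,-0.9,0.1],[0,0,0]]
    - [[-0.8,-0.9,0.1],[0,0,0]]
  jaw: 0
  squeeze: 50

```text
t: 1.3
tool_pos: [0.3987, 0.3492, 0.2181]
orientation: [0.077, 0.997, -0.0, -0.0]
force: [0.7, 0.1, 0.1]
grip_width: 0.0853
gripper_force: 0.0
```

Request:
step_arm:
  increments:
    - [[-0.8,-0.9,0.1],[0,0,0]]
    - [[-0.8,-0.9,0.1],[0,0,0]]
    - [[-0.8,-0.9,0.1],[0,0,0]]
    - [[-0.8,-0.9,0.1],[0,0,0]]
    - [[-0.8,-0.9,0.1],[0,0,0]]
    - [[-0.8,-0.9,0.1],[0,0,0]]
    - [[-0.8,-0.8,0.1],[0,0,0]]
    - [[-0.8,-0.5,0.1],[0,0,0]]
    - [[0,0,0],[0,0,0]]
    - [[0,0,0],[0,0,0]]

```text
t: 2.3
tool_pos: [0.5572, 0.1232, 0.194]
orientation: [0.077, 0.997, -0.0, -0.0]
force: [-0.5, -0.2, -1.2]
grip_width: 0.0855
gripper_force: 0.0
```

```bash
python3 -c "
from h import *
plan((.561,.1105,.17,81.4),(None,None,.045,None))
wrist('w1')"
```

```text
at [0.5572 0.1232 0.194 ] phi 81.2 zax [-0.001 -0.    -1.   ] t 2.3 q7 1.2
turn -0.04 shift [-0.19 -0.4   0.8 ]
turn -0.0 shift [0.   0.   4.17]
```

View pics/w1.png

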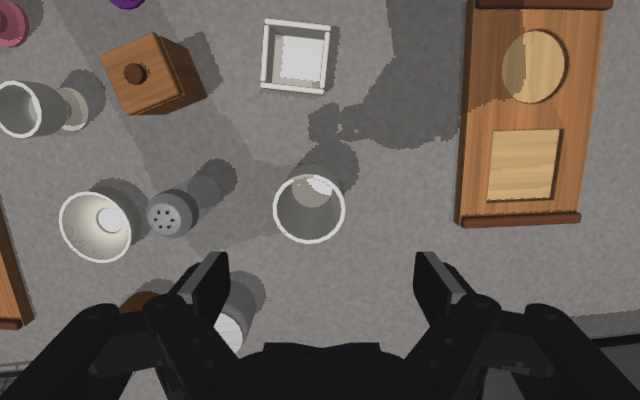

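The wrist view shows the tall cup rim at (309,208), the shaker cap at (165,218), the dish at (297,57), the box knob at (134,74), the short-tray recesses at (534,67) and (524,164).

```bash
python3 -c "
from h import *
p=pickle.load(open('w1.pkl','rb'))
print(unproj(p,[(309,208),(165,218),(297,57),(134,73),(534,67),(524,164),(19,109)],[.085,.086,.042,.076,.016,.016,.066]).round(4))"
```

```text
[[ 0.561   0.1133]
 [ 0.5513 -0.0048]
 [ 0.4414  0.121 ]
 [ 0.4373 -0.0022]
 [ 0.4763  0.3403]
 [ 0.5688  0.3309]
 [ 0.4433 -0.1173]]
```

Request:
step_arm:
  increments:
    - [[-0.2,-0.36,0.5],[0,0,0]]
    - [[0,0,0.8],[0,0,0]]
    - [[0,0,0.8],[0,0,0]]
    - [[0,0,0.8],[0,0,0]]
    - [[0,0,0.8],[0,0,0]]
    - [[0,0,0.8],[0,0,0]]
    - [[0,0,0.47],[0,0,0]]
    - [[0,0,0],[0,0,0]]
    - [[0,0,0],[0,0,0]]

```text
t: 3.25
tool_pos: [0.562, 0.113, 0.0456]
orientation: [0.075, 0.997, -0.0, 0.0]
force: [0.4, -0.5, -0.2]
grip_width: 0.0856
gripper_force: 0.0
```

Request:
step_arm:
  increments:
    - [[0,0,0],[0,0,0]]
    - [[0,0,0],[0,0,0]]
    - [[0,0,0],[0,0,0]]
    - [[0,0,0],[0,0,0]]
    - [[0,0,0],[0,0,0]]
    - [[0,0,0],[0,0,0]]
    - [[0,0,0],[0,0,0]]
    - [[0,0,0],[0,0,0]]
  jaw: 255

```text
t: 4.05
tool_pos: [0.5628, 0.1129, 0.0468]
orientation: [0.075, 0.997, 0.0, 0.001]
force: [-2.2, -2.0, 7.1]
grip_width: 0.0589
gripper_force: 52.6
```

Request:
step_arm:
  increments:
    - [[0,0,-0.3],[0,0,0]]
    - [[0,0,-0.7],[0,0,0]]
    - [[0,0,-0.9],[0,0,0]]
    - [[0,0,-0.9],[0,0,0]]
    - [[0,0,-0.9],[0,0,0]]
    - [[0,0,-0.5],[0,0,0]]
    - [[0,0,0],[0,0,0]]

```text
t: 4.75
tool_pos: [0.5631, 0.1133, 0.1736]
orientation: [0.075, 0.997, 0.001, 0.002]
force: [-0.1, 0.2, -2.0]
grip_width: 0.059
gripper_force: 54.3
```

```bash
python3 -c "
from h import *
plan((.42,-.301,None,81.4),(None,None,.056,None))"
```

```text
at [0.5631 0.1133 0.1736] phi 81.4 zax [ 0.004  0.002 -1.   ] t 4.75 q7 1.23
turn 0.0 shift [  2.65 -14.37   0.  ]
turn -0.0 shift [0.   0.   3.92]
```

Request:
step_arm:
  increments:
    - [[0.1,-0.4,0],[0,0,0]]
    - [[0.15,-0.8,0],[0,0,0]]
    - [[0.2,-1,0],[0,0,0]]
    - [[0.2,-1,0],[0,0,0]]
    - [[0.2,-1,0],[0,0,0]]
    - [[0.2,-1,0],[0,0,0]]
    - [[0.2,-1,0],[0,0,0]]
    - [[0.2,-1,0],[0,0,0]]
    - [[0.2,-1,0],[0,0,0]]
    - [[0.2,-1,0],[0,0,0]]
    - [[0.2,-1,0],[0,0,0]]
    - [[0.2,-1,0],[0,0,0]]

```text
t: 5.95
tool_pos: [0.4427, -0.2105, 0.1696]
orientation: [0.075, 0.997, 0.0, -0.001]
force: [0.5, -0.6, -2.4]
grip_width: 0.0589
gripper_force: 54.3
```

Request:
step_arm:
  increments:
    - [[0.2,-1,0],[0,0,0]]
    - [[0.15,-1,0],[0,0,0]]
    - [[0.05,-0.8,0],[0,0,0]]
    - [[0,-0.37,0],[0,0,0]]
    - [[0,0,0],[0,0,0]]
    - [[0,0,0],[0,0,0]]

```text
t: 6.55
tool_pos: [0.4179, -0.3009, 0.1701]
orientation: [0.075, 0.997, 0.0, -0.001]
force: [1.3, -0.0, -1.9]
grip_width: 0.0588
gripper_force: 54.3
```

```bash
python3 -c "
from h import *
wrist('w2')
plan((.42,-.301,None,81.4),(None,None,.056,None))"
```

```text
at [ 0.4184 -0.3004  0.1703] phi 81.4 zax [-0.002  0.001 -1.   ] t 6.6 q7 2.05
turn 0.01 shift [-0.05 -0.01  0.  ]
turn -0.0 shift [0.   0.   3.81]
```

View pics/w2.png

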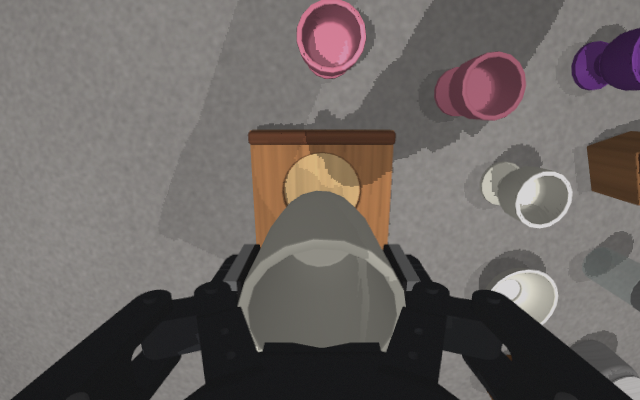

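The large round recess shows around (321,190), with the cup held above it.

```bash
python3 -c "
from h import *
p=pickle.load(open('w2.pkl','rb'))
print(unproj(p,[(321.5,190.5),(322,153),(545,199)],[.016,.016,.066]).round(4))"
```

```text
[[ 0.4199 -0.3002]
 [ 0.3852 -0.2945]
 [ 0.4411 -0.1216]]
```

Request:
step_arm:
  increments:
    - [[-0.05,0,0.4],[0,0,0]]
    - [[0,0,0.8],[0,0,0]]
    - [[0,0,0.8],[0,0,0]]
    - [[0,0,0.7],[0,0,0]]
    - [[0,0,0.4],[0,0,0]]
    - [[0,0,0.2],[0,0,0]]
    - [[0,0,0],[0,0,0]]
    - [[0,0,0],[0,0,0]]

```text
t: 7.4
tool_pos: [0.4209, -0.3019, 0.0729]
orientation: [0.075, 0.997, -0.0, 0.0]
force: [0.4, 0.2, -2.6]
grip_width: 0.059
gripper_force: 54.3
```

Request:
step_arm:
  increments:
    - [[0,0,0.2],[0,0,0]]
    - [[0,0,0.15],[0,0,0]]
    - [[0,0,0.1],[0,0,0]]
    - [[0,0,0.07],[0,0,0]]
    - [[0,0,0.04],[0,0,0]]
    - [[0,0,0],[0,0,0]]
    - [[0,0,0],[0,0,0]]

```text
t: 8.1
tool_pos: [0.4206, -0.3017, 0.0558]
orientation: [0.075, 0.997, 0.0, 0.0]
force: [-1.7, 2.0, 5.0]
grip_width: 0.0585
gripper_force: 54.4
```

Request:
step_arm:
  increments:
    - [[0,0,0],[0,0,0]]
    - [[0,0,0],[0,0,0]]
    - [[0,0,0],[0,0,0]]
    - [[0,0,0],[0,0,0]]
    - [[0,0,0],[0,0,0]]
    - [[0,0,0],[0,0,0]]
    - [[0,0,-0.5],[0,0,0]]
    - [[0,0,-0.9],[0,0,0]]
    - [[0,0,-0.9],[0,0,0]]
    - [[0,0,-0.9],[0,0,0]]
    - [[0,0,-0.6],[0,0,0]]
    - [[0,0,0],[0,0,0]]
  jaw: 0

```text
t: 9.3
tool_pos: [0.4217, -0.3027, 0.1729]
orientation: [0.075, 0.997, -0.001, 0.002]
force: [-0.0, -0.5, -0.6]
grip_width: 0.0856
gripper_force: 0.0
```

```bash
python3 -c "
from h import *
print('dish');plan((.440,.1185,.17,75.2),(None,None,.022,None),(None,None,.14,81.4),(.517,-.3157,.14,None),(None,None,.031,None))
print('shaker');plan((.551,-.0066,.17,81.4))"
```

```text
dish
at [ 0.4217 -0.3027  0.1729] phi 81.4 zax [ 0.005 -0.001 -1.   ] t 9.3 q7 2.06
turn 1.35 shift [ 3.   13.73  0.1 ]
turn -0.0 shift [0.   0.   4.93]
turn -1.35 shift [ 0.    0.   -3.93]
turn -0.0 shift [ -4.7  -13.93   0.  ]
turn -0.0 shift [0.   0.   3.63]
shaker
at [ 0.4217 -0.3027  0.1729] phi 81.4 zax [ 0.005 -0.001 -1.   ] t 9.3 q7 2.06
turn -0.0 shift [-2.79 10.4   0.1 ]
```

Request:
step_arm:
  increments:
    - [[0,0,0],[0,0,0.7]]
    - [[0,0.4,0],[0,0,0.65]]
    - [[0,1,0],[0,0,0]]
    - [[0,1,0],[0,0,0]]
    - [[0,1,0],[0,0,0]]
    - [[0,1,0],[0,0,0]]
    - [[0.2,1,0],[0,0,0]]
    - [[0.2,1,0],[0,0,0]]
    - [[0.2,1,0],[0,0,0]]
    - [[0.2,1,0],[0,0,0]]
    - [[0.2,1,0],[0,0,0]]
    - [[0.4,1,0],[0,0,0]]

```text
t: 10.5
tool_pos: [0.4587, 0.0119, 0.1694]
orientation: [0.129, 0.992, -0.0, 0.0]
force: [0.5, 0.8, -0.4]
grip_width: 0.0854
gripper_force: 0.0
```

Request:
step_arm:
  increments:
    - [[0.4,1,0],[0,0,0]]
    - [[0.4,1,0.1],[0,0,0]]
    - [[0.4,0.8,0],[0,0,0]]
    - [[0.4,0.53,0],[0,0,0]]
    - [[0.2,0,0],[0,0,0]]
    - [[0,0,0],[0,0,0]]
    - [[0,0,0],[0,0,0]]

```text
t: 11.2
tool_pos: [0.4322, 0.1202, 0.1664]
orientation: [0.129, 0.992, -0.0, 0.0]
force: [0.6, -0.4, -0.4]
grip_width: 0.0856
gripper_force: 0.0
```

```bash
python3 -c "
from h import *
plan((.440,.1185,.17,75.2),(None,None,.024,None))
wrist('w3')"
```

```text
at [0.4322 0.1202 0.1664] phi 75.2 zax [ 0. -0. -1.] t 11.2 q7 0.93
turn -0.01 shift [-0.27  0.01 -0.12]
turn -0.0 shift [0.   0.   4.87]
```

View pics/w3.png

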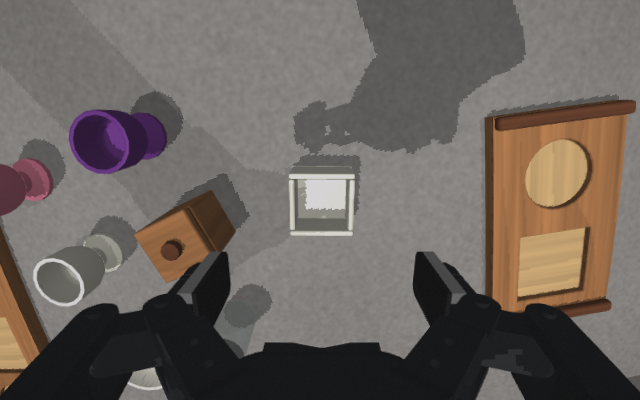

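The dish top is centred at (322,205), square to the jaws and between the fingers.

Request:
step_arm:
  increments:
    - [[-0.27,0,0.4],[0,0,0]]
    - [[0,0,0.9],[0,0,0]]
    - [[0,0,0.9],[0,0,0]]
    - [[0,0,0.9],[0,0,0]]
    - [[0,0,0.9],[0,0,0]]
    - [[0,0,0.5],[0,0,0]]
    - [[0,0,0.25],[0,0,0]]
    - [[0,0,0],[0,0,0]]
    - [[0,0,0],[0,0,0]]

```text
t: 12.15
tool_pos: [0.4405, 0.119, 0.0243]
orientation: [0.129, 0.992, -0.0, 0.0]
force: [-0.7, 0.6, -0.2]
grip_width: 0.0854
gripper_force: 0.0
```

Request:
step_arm:
  increments:
    - [[0,0,0],[0,0,0]]
    - [[0,0,0],[0,0,0]]
    - [[0,0,0],[0,0,0]]
    - [[0,0,0],[0,0,0]]
    - [[0,0,0],[0,0,0]]
    - [[0,0,0],[0,0,0]]
    - [[0,0,0],[0,0,0]]
    - [[0,0,0],[0,0,0]]
  jaw: 255

```text
t: 12.95
tool_pos: [0.4405, 0.1194, 0.0249]
orientation: [0.129, 0.992, 0.0, 0.001]
force: [-0.1, -1.3, 5.9]
grip_width: 0.0553
gripper_force: 53.0
```

Request:
step_arm:
  increments:
    - [[0,0,-0.3],[0,0,0]]
    - [[0,0,-0.7],[0,0,0]]
    - [[0,0,-0.9],[0,0,0]]
    - [[0,0,-0.9],[0,0,0]]
    - [[0,0,-0.9],[0,0,-0.7]]
    - [[0,0,-0.5],[0,0,-0.65]]
    - [[0,0,0],[0,0,0]]

```text
t: 13.65
tool_pos: [0.4411, 0.1197, 0.1525]
orientation: [0.074, 0.997, 0.001, 0.002]
force: [0.6, -0.3, -2.6]
grip_width: 0.0552
gripper_force: 53.6
```

```bash
python3 -c "
from h import *
plan((.517,-.3157,None,81.4),(None,None,.034,None))"
```

```text
at [0.4411 0.1197 0.1525] phi 81.5 zax [ 0.004  0.002 -1.   ] t 13.65 q7 1.06
turn 0.01 shift [ -4.67 -13.97   0.  ]
turn -0.0 shift [0.   0.   3.95]
```

Request:
step_arm:
  increments:
    - [[-0.3,-0.4,0],[0,0,0]]
    - [[-0.6,-0.8,0],[0,0,0]]
    - [[-0.6,-1,0],[0,0,0]]
    - [[-0.6,-1,0],[0,0,0]]
    - [[-0.6,-1,0],[0,0,0]]
    - [[-0.3,-1,0],[0,0,0]]
    - [[-0.3,-1,0],[0,0,0]]
    - [[-0.3,-1,0],[0,0,0]]
    - [[-0.3,-1,0],[0,0,0]]
    - [[-0.3,-1,0],[0,0,0]]
    - [[-0.3,-1,0],[0,0,0]]
    - [[-0.17,-1,0],[0,0,0]]

```text
t: 14.85
tool_pos: [0.528, -0.2349, 0.1489]
orientation: [0.076, 0.997, -0.0, -0.001]
force: [0.3, 0.9, -2.5]
grip_width: 0.055
gripper_force: 53.6
```

Request:
step_arm:
  increments:
    - [[0,-1,0],[0,0,0]]
    - [[0,-1,0],[0,0,0]]
    - [[0,-0.5,0],[0,0,0]]
    - [[0,-0.27,0],[0,0,0]]
    - [[0,0,0],[0,0,0]]
    - [[0,0,0],[0,0,0]]

```text
t: 15.45
tool_pos: [0.5164, -0.3145, 0.1496]
orientation: [0.074, 0.997, 0.0, -0.0]
force: [-0.0, 0.5, -1.4]
grip_width: 0.0552
gripper_force: 53.6
```

```bash
python3 -c "
from h import *
plan((.517,-.3157,None,81.4),(None,None,.034,None))"
```

```text
at [ 0.5164 -0.3145  0.1496] phi 81.5 zax [-0.     0.001 -1.   ] t 15.45 q7 2.09
turn 0.02 shift [-0.03 -0.04  0.  ]
turn -0.0 shift [0.   0.   3.85]
```

Request:
step_arm:
  increments:
    - [[-0.03,-0.04,0.5],[0,0,0]]
    - [[0,0,0.9],[0,0,0]]
    - [[0,0,0.8],[0,0,0]]
    - [[0,0,0.6],[0,0,0]]
    - [[0,0,0.4],[0,0,0]]
    - [[0,0,0.2],[0,0,0]]
    - [[0,0,0.15],[0,0,0]]
    - [[0,0,0.1],[0,0,0]]
    - [[0,0,0.1],[0,0,0]]
    - [[0,0,0.05],[0,0,0]]
    - [[0,0,0],[0,0,0]]
    - [[0,0,0],[0,0,0]]

```text
t: 16.65
tool_pos: [0.5167, -0.3175, 0.0362]
orientation: [0.075, 0.997, -0.0, 0.0]
force: [-0.4, 0.6, -2.7]
grip_width: 0.0554
gripper_force: 53.6
```

Request:
step_arm:
  increments:
    - [[0,0,0.05],[0,0,0]]
    - [[0,0,0.04],[0,0,0]]
    - [[0,0,0],[0,0,0]]
    - [[0,0,0],[0,0,0]]

```text
t: 17.05
tool_pos: [0.5167, -0.3175, 0.034]
orientation: [0.075, 0.997, 0.0, 0.0]
force: [-2.8, 2.6, 6.6]
grip_width: 0.0555
gripper_force: 54.5
```

Request:
step_arm:
  increments:
    - [[0,0,0],[0,0,0]]
    - [[0,0,0],[0,0,0]]
    - [[0,0,0],[0,0,0]]
    - [[0,0,0],[0,0,0]]
    - [[0,0,0],[0,0,0]]
    - [[0,0,0],[0,0,0]]
    - [[0,0,-0.5],[0,0,0]]
    - [[0,0,-0.9],[0,0,0]]
    - [[0,0,-0.9],[0,0,0]]
    - [[0,0,-0.9],[0,0,0]]
    - [[0,0,-0.9],[0,0,0]]
    - [[0,0,-0.4],[0,0,0]]
  jaw: 0

```text
t: 18.25
tool_pos: [0.5174, -0.3184, 0.1719]
orientation: [0.075, 0.997, -0.001, 0.002]
force: [0.3, -0.7, -0.2]
grip_width: 0.0853
gripper_force: 0.0
```

```bash
python3 -c "
from h import *
plan((.551,-.0066,.17,81.4),(None,None,.037,None),(None,None,.17,None),(.607,-.3292,.17,None))"
```

```text
at [ 0.5174 -0.3184  0.1719] phi 81.4 zax [ 0.004 -0.002 -1.   ] t 18.25 q7 2.08
turn -0.0 shift [ 0.45 10.44  0.06]
turn -0.0 shift [0.   0.   4.43]
turn -0.0 shift [ 0.    0.   -4.43]
turn -0.0 shift [ -3.45 -10.35   0.  ]
```

Request:
step_arm:
  increments:
    - [[0,0.4,0],[0,0,0]]
    - [[0,0.9,0],[0,0,0]]
    - [[0,1,0],[0,0,0]]
    - [[0,1,0],[0,0,0]]
    - [[0.1,1,0],[0,0,0]]
    - [[0.1,1,0],[0,0,0]]
    - [[0.1,1,0],[0,0,0]]
    - [[0.1,1,0],[0,0,0]]
    - [[0.05,1,0],[0,0,0]]
    - [[0,1,0],[0,0,0]]
    - [[0,0.8,0],[0,0,0]]
    - [[0,0.34,0.06],[0,0,0]]

```text
t: 19.45
tool_pos: [0.5493, -0.002, 0.1651]
orientation: [0.073, 0.997, 0.0, -0.001]
force: [-1.3, -0.0, -0.4]
grip_width: 0.0852
gripper_force: 0.0
```

Request:
step_arm:
  increments:
    - [[0,0,0],[0,0,0]]
    - [[0,0,0],[0,0,0]]

```text
t: 19.65
tool_pos: [0.5494, -0.0068, 0.1658]
orientation: [0.075, 0.997, -0.0, -0.001]
force: [-0.5, -0.9, -0.1]
grip_width: 0.0852
gripper_force: 0.0
```

```bash
python3 -c "
from h import *
wrist('w4')
plan((.551,-.0066,None,81.4),(None,None,.038,None))"
```

```text
at [ 0.5495 -0.0073  0.1661] phi 81.3 zax [-0.001 -0.001 -1.   ] t 19.7 q7 1.45
turn -0.02 shift [-0.05  0.03  0.  ]
turn -0.0 shift [0.   0.   4.27]
```

View pics/w4.png

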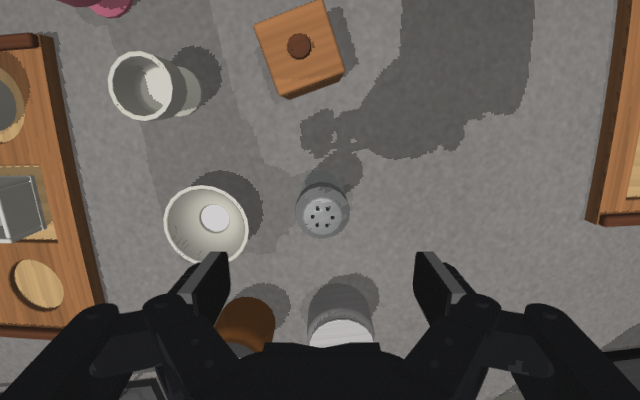

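The shaker cap is at (322,214), on the jaw centre line, and the bowl is close on the left at (206,224). I'll narrow the jaws before going down.

Request:
step_arm:
  increments:
    - [[-0.05,0.03,0.4],[0,0,0]]
    - [[0,0,0.7],[0,0,0]]
    - [[0,0,0.8],[0,0,0]]
    - [[0,0,0.8],[0,0,0]]
    - [[0,0,0.8],[0,0,0]]
    - [[0,0,0.5],[0,0,0]]
    - [[0,0,0.27],[0,0,0]]
    - [[0,0,0],[0,0,0]]
    - [[0,0,0],[0,0,0]]
  jaw: 75

```text
t: 20.6
tool_pos: [0.5521, -0.0053, 0.0389]
orientation: [0.075, 0.997, 0.0, 0.0]
force: [0.6, 1.2, 0.5]
grip_width: 0.0606
gripper_force: 0.0
```

Request:
step_arm:
  increments:
    - [[0,0,0],[0,0,0]]
    - [[0,0,0],[0,0,0]]
    - [[0,0,0],[0,0,0]]
    - [[0,0,0],[0,0,0]]
    - [[0,0,0],[0,0,0]]
    - [[0,0,0],[0,0,0]]
    - [[0,0,0],[0,0,0]]
    - [[0,0,0],[0,0,0]]
  jaw: 255

```text
t: 21.4
tool_pos: [0.5523, -0.0054, 0.0393]
orientation: [0.075, 0.997, 0.0, 0.001]
force: [-0.8, -2.7, 6.5]
grip_width: 0.0389
gripper_force: 49.4
```

Request:
step_arm:
  increments:
    - [[0,0,-0.3],[0,0,0]]
    - [[0,0,-0.7],[0,0,0]]
    - [[0,0,-0.9],[0,0,0]]
    - [[0,0,-0.9],[0,0,0]]
    - [[0,0,-0.9],[0,0,0]]
    - [[0,0,-0.5],[0,0,0]]
    - [[0,0,0],[0,0,0]]

```text
t: 22.1
tool_pos: [0.5527, -0.0048, 0.1664]
orientation: [0.075, 0.997, 0.001, 0.002]
force: [0.1, -0.0, -1.2]
grip_width: 0.0386
gripper_force: 50.4
```

```bash
python3 -c "
from h import *
plan((.608,-.3295,None,81.4),(None,None,.048,None))"
```

```text
at [ 0.5527 -0.0048  0.1664] phi 81.4 zax [ 0.004  0.001 -1.   ] t 22.1 q7 1.45
turn 0.01 shift [ -3.44 -10.43   0.  ]
turn -0.0 shift [0.   0.   3.95]
```

Request:
step_arm:
  increments:
    - [[-0.1,-0.4,0],[0,0,0]]
    - [[-0.3,-0.8,0],[0,0,0]]
    - [[-0.3,-1,0],[0,0,0]]
    - [[-0.4,-1,0],[0,0,0]]
    - [[-0.4,-1,0],[0,0,0]]
    - [[-0.4,-1,0],[0,0,0]]
    - [[-0.4,-1,0],[0,0,0]]
    - [[-0.4,-1,0],[0,0,0]]
    - [[-0.4,-1,0],[0,0,0]]
    - [[-0.34,-1,0],[0,0,0]]
    - [[0,-0.8,0],[0,0,0]]
    - [[0,-0.43,0],[0,0,0]]

```text
t: 23.3
tool_pos: [0.6045, -0.3334, 0.162]
orientation: [0.077, 0.997, -0.001, -0.002]
force: [-0.3, -0.2, -1.9]
grip_width: 0.0389
gripper_force: 50.5
```

Request:
step_arm:
  increments:
    - [[0,0,0],[0,0,0]]
    - [[0,0,0],[0,0,0]]

```text
t: 23.5
tool_pos: [0.6067, -0.3289, 0.1634]
orientation: [0.075, 0.997, 0.001, -0.001]
force: [-0.3, 0.6, -1.8]
grip_width: 0.0388
gripper_force: 50.5
```

```bash
python3 -c "
from h import *
plan((.608,-.3295,None,81.4),(None,None,.048,None))"
```

```text
at [ 0.6067 -0.3289  0.1634] phi 81.4 zax [-0.001  0.001 -1.   ] t 23.5 q7 2.07
turn 0.01 shift [-0.05 -0.01  0.  ]
turn -0.0 shift [0.   0.   3.85]
```

Request:
step_arm:
  increments:
    - [[-0.04,0,0.5],[0,0,0]]
    - [[0,0,0.9],[0,0,0]]
    - [[0,0,0.8],[0,0,0]]
    - [[0,0,0.6],[0,0,0]]
    - [[0,0,0.4],[0,0,0]]
    - [[0,0,0.2],[0,0,0]]
    - [[0,0,0.15],[0,0,0]]
    - [[0,0,0.1],[0,0,0]]
    - [[0,0,0.1],[0,0,0]]
    - [[0,0,0.08],[0,0,0]]
    - [[0,0,0],[0,0,0]]
    - [[0,0,0],[0,0,0]]

```text
t: 24.7
tool_pos: [0.6082, -0.3301, 0.0497]
orientation: [0.075, 0.997, -0.0, 0.0]
force: [-0.9, 0.1, -1.7]
grip_width: 0.0388
gripper_force: 50.5
```

Request:
step_arm:
  increments:
    - [[0,0,0.04],[0,0,0]]
    - [[0,0,0.03],[0,0,0]]
    - [[0,0,0],[0,0,0]]
    - [[0,0,0],[0,0,0]]

```text
t: 25.1
tool_pos: [0.6085, -0.3303, 0.0484]
orientation: [0.075, 0.997, -0.0, 0.001]
force: [-1.2, 1.0, 5.0]
grip_width: 0.0388
gripper_force: 49.7
```

Request:
step_arm:
  increments:
    - [[0,0,0],[0,0,0]]
    - [[0,0,0],[0,0,0]]
    - [[0,0,0],[0,0,0]]
    - [[0,0,0],[0,0,0]]
    - [[0,0,0],[0,0,0]]
    - [[0,0,0],[0,0,0]]
    - [[0,0,-0.5],[0,0,0]]
    - [[0,0,-0.9],[0,0,0]]
    - [[0,0,-0.9],[0,0,0]]
    - [[0,0,-0.9],[0,0,0]]
    - [[0,0,-0.8],[0,0,0]]
    - [[0,0,0],[0,0,0]]
  jaw: 0

```text
t: 26.3
tool_pos: [0.6096, -0.3314, 0.1727]
orientation: [0.075, 0.997, -0.001, 0.003]
force: [-0.8, -0.4, -0.3]
grip_width: 0.0853
gripper_force: 0.0
```

```bash
python3 -c "
from h import *
plan((.442,-.1215,.17,83.9),(None,None,.045,None))"
```

```text
at [ 0.6096 -0.3314  0.1727] phi 81.4 zax [ 0.006 -0.003 -1.   ] t 26.3 q7 2.07
turn -0.55 shift [6.3  6.36 0.09]
turn -0.0 shift [0.   0.   4.17]
```

Request:
step_arm:
  increments:
    - [[0,0,0],[0,0,-0.55]]
    - [[0.4,0.4,0],[0,0,0]]
    - [[0.8,0.8,0],[0,0,0]]
    - [[0.9,0.9,0],[0,0,0]]
    - [[0.9,0.9,0],[0,0,0]]
    - [[0.9,0.9,0],[0,0,0]]
    - [[0.9,0.9,0],[0,0,0]]
    - [[0.8,0.8,0],[0,0,0]]
    - [[0.5,0.5,0],[0,0,0]]
    - [[0.2,0.26,0.05],[0,0,0]]
    - [[0,0,0],[0,0,0]]
    - [[0,0,0],[0,0,0]]

```text
t: 27.5
tool_pos: [0.4409, -0.121, 0.1661]
orientation: [0.053, 0.999, -0.0, 0.0]
force: [-0.6, -0.4, 0.2]
grip_width: 0.0858
gripper_force: 0.0
```

```bash
python3 -c "
from h import *
wrist('w5')
plan((.442,-.1215,None,83.9),(None,None,.045,None))"
```

```text
at [ 0.4409 -0.1213  0.166 ] phi 83.9 zax [ 0.    -0.001 -1.   ] t 27.55 q7 1.63
turn -0.01 shift [-0.04 -0.    0.  ]
turn -0.0 shift [0.   0.   4.03]
```

View pics/w5.png

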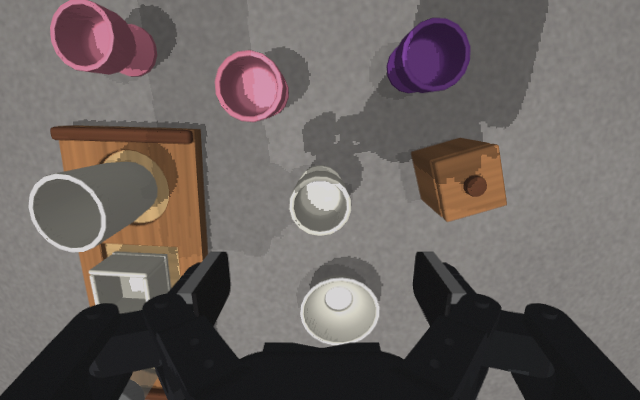

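The white egg cup's rim is at (320,205), on the jaw centre line. The look-alikes are pink at (92,35) and (250,87) and purple at (432,57). The tall cup and the dish stand in their recesses.

Request:
step_arm:
  increments:
    - [[-0.04,0,0.4],[0,0,0]]
    - [[0,0,0.8],[0,0,0]]
    - [[0,0,0.8],[0,0,0]]
    - [[0,0,0.8],[0,0,0]]
    - [[0,0,0.7],[0,0,0]]
    - [[0,0,0.35],[0,0,0]]
    - [[0,0,0.18],[0,0,0]]
    - [[0,0,0],[0,0,0]]
    - [[0,0,0],[0,0,0]]
  jaw: 30

```text
t: 28.45
tool_pos: [0.442, -0.1207, 0.0455]
orientation: [0.053, 0.999, -0.0, 0.0]
force: [-0.1, -0.1, -0.4]
grip_width: 0.0754
gripper_force: 0.0
```

Request:
step_arm:
  increments:
    - [[0,0,0],[0,0,0]]
    - [[0,0,0],[0,0,0]]
    - [[0,0,0],[0,0,0]]
    - [[0,0,0],[0,0,0]]
    - [[0,0,0],[0,0,0]]
    - [[0,0,0],[0,0,0]]
    - [[0,0,0],[0,0,0]]
    - [[0,0,0],[0,0,0]]
  jaw: 255
  squeeze: 40

```text
t: 29.25
tool_pos: [0.4422, -0.1205, 0.0457]
orientation: [0.053, 0.999, 0.0, 0.001]
force: [-0.5, -0.6, 6.7]
grip_width: 0.0471
gripper_force: 40.4
```

Request:
step_arm:
  increments:
    - [[0,0,-0.3],[0,0,0]]
    - [[0,0,-0.7],[0,0,0]]
    - [[0,0,-0.9],[0,0,0]]
    - [[0,0,-0.9],[0,0,0]]
    - [[0,0,-0.9],[0,0,0]]
    - [[0,0,-0.5],[0,0,0]]
    - [[0,0,0],[0,0,0]]

```text
t: 29.95
tool_pos: [0.4427, -0.1207, 0.1734]
orientation: [0.053, 0.999, 0.0, 0.002]
force: [-0.6, -0.2, -1.5]
grip_width: 0.0469
gripper_force: 41.7
```

```bash
python3 -c "
from h import *
plan((.475,.3398,None,83.9),(None,None,.055,None))"
```

```text
at [ 0.4427 -0.1207  0.1734] phi 83.9 zax [ 0.004  0.    -1.   ] t 29.95 q7 1.62
turn 0.01 shift [ 0.56 15.38  0.  ]
turn -0.0 shift [0.   0.   3.95]
```

Request:
step_arm:
  increments:
    - [[-0.2,0.4,0],[0,0,0]]
    - [[-0.2,0.8,0],[0,0,0]]
    - [[0,1,0],[0,0,0]]
    - [[0,1,0],[0,0,0]]
    - [[0,1,0],[0,0,0]]
    - [[0,1,0],[0,0,0]]
    - [[0,1,0],[0,0,0]]
    - [[0.1,1,0],[0,0,0]]
    - [[0.1,1,0],[0,0,0]]
    - [[0.1,1,0],[0,0,0]]
    - [[0.1,1,0],[0,0,0]]
    - [[0.1,1,0],[0,0,0]]

```text
t: 31.15
tool_pos: [0.4729, 0.2159, 0.1691]
orientation: [0.053, 0.999, -0.001, -0.001]
force: [0.1, -0.2, -0.6]
grip_width: 0.0471
gripper_force: 41.6
```

Request:
step_arm:
  increments:
    - [[0.1,1,0],[0,0,0]]
    - [[0.1,1,0],[0,0,0]]
    - [[0.1,1,0],[0,0,0]]
    - [[0.1,0.8,0],[0,0,0]]
    - [[0.06,0.38,0],[0,0,0]]
    - [[0,0,0],[0,0,0]]
    - [[0,0,0],[0,0,0]]

```text
t: 31.85
tool_pos: [0.4734, 0.339, 0.1701]
orientation: [0.053, 0.999, -0.001, -0.0]
force: [1.1, -0.3, -1.1]
grip_width: 0.0468
gripper_force: 41.6
```

```bash
python3 -c "
from h import *
plan((.475,.3398,None,83.9),(None,None,.055,None))"
```

```text
at [0.4734 0.339  0.1701] phi 83.9 zax [-0.001 -0.002 -1.   ] t 31.85 q7 0.81
turn -0.0 shift [-0.05  0.03  0.  ]
turn -0.0 shift [0.   0.   3.84]
```

Request:
step_arm:
  increments:
    - [[-0.05,0.03,0.5],[0,0,0]]
    - [[0,0,0.9],[0,0,0]]
    - [[0,0,0.8],[0,0,0]]
    - [[0,0,0.6],[0,0,0]]
    - [[0,0,0.4],[0,0,0]]
    - [[0,0,0.2],[0,0,0]]
    - [[0,0,0.15],[0,0,0]]
    - [[0,0,0.1],[0,0,0]]
    - [[0,0,0.1],[0,0,0]]
    - [[0,0,0.06],[0,0,0]]
    - [[0,0,0],[0,0,0]]
    - [[0,0,0],[0,0,0]]

```text
t: 33.05
tool_pos: [0.4752, 0.341, 0.0569]
orientation: [0.053, 0.999, 0.0, 0.0]
force: [-0.2, -0.6, -1.1]
grip_width: 0.0471
gripper_force: 41.6
```

Request:
step_arm:
  increments:
    - [[0,0,0.05],[0,0,0]]
    - [[0,0,0.03],[0,0,0]]
    - [[0,0,0],[0,0,0]]
    - [[0,0,0],[0,0,0]]

```text
t: 33.45
tool_pos: [0.4754, 0.341, 0.0548]
orientation: [0.053, 0.999, 0.0, 0.0]
force: [-1.2, -1.1, 5.6]
grip_width: 0.0471
gripper_force: 42.1
```

Request:
step_arm:
  increments:
    - [[0,0,0],[0,0,0]]
    - [[0,0,0],[0,0,0]]
    - [[0,0,0],[0,0,0]]
    - [[0,0,0],[0,0,0]]
    - [[0,0,0],[0,0,0]]
    - [[0,0,0],[0,0,0]]
    - [[0,0,-0.5],[0,0,0]]
    - [[0,0,-0.9],[0,0,0]]
    - [[0,0,-0.9],[0,0,0]]
    - [[0,0,-0.9],[0,0,0]]
    - [[0,0,-0.6],[0,0,0]]
    - [[0,0,0],[0,0,0]]
  jaw: 0

```text
t: 34.65
tool_pos: [0.4766, 0.3419, 0.1724]
orientation: [0.053, 0.999, 0.002, 0.002]
force: [0.4, 0.3, -0.6]
grip_width: 0.0857
gripper_force: 0.0
```

```bash
python3 -c "
from h import *
plan((.4365,-.0045,.17,100),(None,None,.034,None))"
```

```text
at [0.4766 0.3419 0.1724] phi 83.9 zax [ 0.004  0.004 -1.   ] t 34.65 q7 0.81
turn -3.51 shift [  3.32 -11.14   0.08]
turn -0.0 shift [0.   0.   4.53]
```

Request:
step_arm:
  increments:
    - [[0,0,0],[0,0,-0.9]]
    - [[0,0,0],[0,0,-0.9]]
    - [[0,0,0],[0,0,-0.9]]
    - [[0,0,0],[0,0,-0.81]]
    - [[0,-0.5,0],[0,0,0]]
    - [[0,-1,0],[0,0,0]]
    - [[0.3,-1,0],[0,0,0]]
    - [[0.3,-1,0],[0,0,0]]
    - [[0.3,-1,0],[0,0,0]]
    - [[0.3,-1,0],[0,0,0]]
    - [[0.3,-1,0],[0,0,0]]
    - [[0.3,-1,0],[0,0,0]]

```text
t: 35.85
tool_pos: [0.4605, 0.1074, 0.1681]
orientation: [-0.086, 0.996, 0.0, -0.0]
force: [0.6, -0.6, 0.7]
grip_width: 0.0855
gripper_force: 0.0
```

Request:
step_arm:
  increments:
    - [[0.3,-1,0],[0,0,0]]
    - [[0.3,-1,0],[0,0,0]]
    - [[0.3,-1,0],[0,0,0]]
    - [[0.3,-0.64,0],[0,0,0]]
    - [[0.32,0,0],[0,0,0]]
    - [[0,0,0],[0,0,0]]
    - [[0,0,0],[0,0,0]]

```text
t: 36.55
tool_pos: [0.4351, -0.0049, 0.1683]
orientation: [-0.087, 0.996, 0.0, 0.0]
force: [-0.0, -0.0, 0.1]
grip_width: 0.0856
gripper_force: 0.0
```

```bash
python3 -c "
from h import *
wrist('w6')
plan((.4365,-.0045,None,100),(None,None,.034,None))"
```

```text
at [ 0.4353 -0.0048  0.1683] phi 100.1 zax [ 0.  0. -1.] t 36.6 q7 1.63
turn 0.01 shift [-0.04  0.    0.  ]
turn -0.0 shift [0.   0.   4.48]
```

View pics/w6.png

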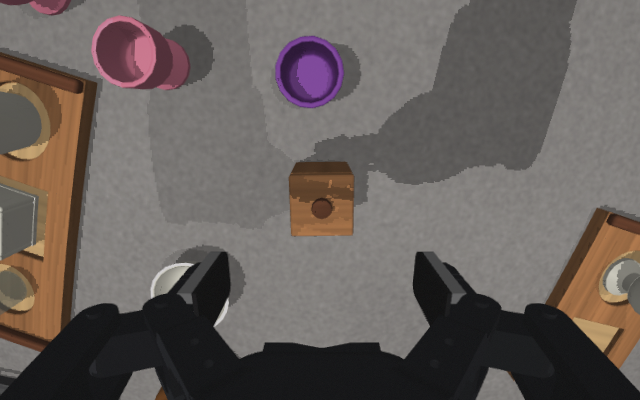

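The box knob is at (321,208), on the jaw centre line and square to the jaws.

Request:
step_arm:
  increments:
    - [[-0.04,0,0.5],[0,0,0]]
    - [[0,0,0.9],[0,0,0]]
    - [[0,0,0.9],[0,0,0]]
    - [[0,0,0.8],[0,0,0]]
    - [[0,0,0.7],[0,0,0]]
    - [[0,0,0.4],[0,0,0]]
    - [[0,0,0.25],[0,0,0]]
    - [[0,0,0],[0,0,0]]
    - [[0,0,0],[0,0,0]]

```text
t: 37.5
tool_pos: [0.4369, -0.0052, 0.0353]
orientation: [-0.087, 0.996, 0.0, 0.0]
force: [0.0, -0.2, 0.4]
grip_width: 0.0856
gripper_force: 0.0
```

Request:
step_arm:
  increments:
    - [[0,0,0],[0,0,0]]
    - [[0,0,0],[0,0,0]]
    - [[0,0,0],[0,0,0]]
    - [[0,0,0],[0,0,0]]
    - [[0,0,0],[0,0,0]]
    - [[0,0,0],[0,0,0]]
    - [[0,0,0],[0,0,0]]
    - [[0,0,0],[0,0,0]]
  jaw: 255
  squeeze: 50

```text
t: 38.3
tool_pos: [0.437, -0.0053, 0.0354]
orientation: [-0.087, 0.996, 0.0, 0.001]
force: [-1.0, 0.3, 5.3]
grip_width: 0.0492
gripper_force: 52.3
```

Request:
step_arm:
  increments:
    - [[0,0,-0.3],[0,0,0]]
    - [[0,0,-0.7],[0,0,0]]
    - [[0,0,-0.9],[0,0,0]]
    - [[0,0,-0.9],[0,0,0]]
    - [[0,0,-0.9],[0,0,0.9]]
    - [[0,0,-0.7],[0,0,0.9]]
    - [[0,0,0],[0,0,0.9]]
    - [[0,0,0],[0,0,0.81]]
    - [[0,0,0],[0,0,0]]
    - [[0,0,0],[0,0,0]]

```text
t: 39.3
tool_pos: [0.4362, -0.0055, 0.1669]
orientation: [0.052, 0.999, -0.0, -0.0]
force: [-0.3, -0.9, -2.2]
grip_width: 0.0494
gripper_force: 52.2
```

```bash
python3 -c "
from h import *
plan((.5695,.3297,None,83.9),(None,None,.044,None))"
```

```text
at [ 0.4362 -0.0055  0.1669] phi 84.0 zax [-0. -0. -1.] t 39.3 q7 1.35
turn 0.03 shift [-3.23 11.58  0.  ]
turn -0.0 shift [0.  0.  4.1]
```

Request:
step_arm:
  increments:
    - [[-0.2,0.4,0],[0,0,0]]
    - [[-0.4,0.8,0],[0,0,0]]
    - [[-0.5,1,0],[0,0,0]]
    - [[-0.5,1,0],[0,0,0]]
    - [[-0.5,1,0],[0,0,0]]
    - [[-0.5,1,0],[0,0,0]]
    - [[-0.4,1,0],[0,0,0]]
    - [[-0.2,1,0],[0,0,0]]
    - [[-0.03,1,0],[0,0,0]]
    - [[0,1,0],[0,0,0]]
    - [[0,1,0],[0,0,0]]
    - [[0,0.8,0],[0,0,0]]

```text
t: 40.5
tool_pos: [0.567, 0.3161, 0.1658]
orientation: [0.051, 0.999, 0.0, -0.001]
force: [0.1, -0.3, -0.9]
grip_width: 0.0497
gripper_force: 52.1
```

Request:
step_arm:
  increments:
    - [[0,0.5,0],[0,0,0]]
    - [[0,0.08,0],[0,0,0]]
    - [[0,0,0],[0,0,0]]
    - [[0,0,0],[0,0,0]]

```text
t: 40.9
tool_pos: [0.5699, 0.3282, 0.1667]
orientation: [0.054, 0.999, -0.0, 0.0]
force: [0.7, -0.4, -2.3]
grip_width: 0.0492
gripper_force: 52.2
```

```bash
python3 -c "
from h import *
plan((.5695,.3297,None,83.9),(None,None,.0445,None))"
```

```text
at [0.5699 0.3282 0.1667] phi 83.8 zax [ 0.    -0.001 -1.   ] t 40.9 q7 0.94
turn -0.01 shift [0.02 0.05 0.  ]
turn -0.0 shift [0.   0.   4.07]
```

Request:
step_arm:
  increments:
    - [[0,0.03,0.5],[0,0,0]]
    - [[0,0,0.9],[0,0,0]]
    - [[0,0,0.9],[0,0,0]]
    - [[0,0,0.7],[0,0,0]]
    - [[0,0,0.4],[0,0,0]]
    - [[0,0,0.2],[0,0,0]]
    - [[0,0,0.15],[0,0,0]]
    - [[0,0,0.1],[0,0,0]]
    - [[0,0,0.1],[0,0,0]]
    - [[0,0,0.06],[0,0,0]]
    - [[0,0,0],[0,0,0]]
    - [[0,0,0],[0,0,0]]

```text
t: 42.1
tool_pos: [0.5696, 0.3309, 0.0467]
orientation: [0.053, 0.999, 0.0, 0.0]
force: [-0.4, -0.3, -2.6]
grip_width: 0.0493
gripper_force: 52.1
```

Request:
step_arm:
  increments:
    - [[0,0,0.04],[0,0,0]]
    - [[0,0,0.03],[0,0,0]]
    - [[0,0,0],[0,0,0]]
    - [[0,0,0],[0,0,0]]

```text
t: 42.5
tool_pos: [0.5696, 0.3308, 0.0446]
orientation: [0.053, 0.999, 0.0, 0.0]
force: [-1.1, -0.9, 2.3]
grip_width: 0.0491
gripper_force: 52.2
```

Contact is made, so I'll release, go up and look from above.

Request:
step_arm:
  increments:
    - [[0,0,0],[0,0,0]]
    - [[0,0,0],[0,0,0]]
    - [[0,0,0],[0,0,0]]
    - [[0,0,0],[0,0,0]]
    - [[0,0,0],[0,0,0]]
    - [[0,0,0],[0,0,0]]
    - [[0,0,-0.5],[0,0,0]]
    - [[0,0,-0.9],[0,0,0]]
    - [[0,0,-0.9],[0,0,0]]
    - [[0,0,-0.9],[0,0,0]]
    - [[0,0,-0.9],[0,0,0]]
    - [[0,0,-0.5],[0,0,0]]
  jaw: 0

```text
t: 43.7
tool_pos: [0.5705, 0.3312, 0.1862]
orientation: [0.053, 0.999, 0.001, 0.002]
force: [0.4, -0.0, -0.2]
grip_width: 0.0853
gripper_force: 0.0
```

Request:
step_arm:
  increments:
    - [[0,-0.5,-0.3],[0,0,0]]
    - [[0,-0.8,0],[0,0,0]]
    - [[0,-0.9,0],[0,0,0]]
    - [[0,-0.9,0],[0,0,0]]
    - [[0,-0.9,0],[0,0,0]]
    - [[0,-0.9,0],[0,0,0]]
    - [[0,-0.5,0],[0,0,0]]
    - [[0,0,0],[0,0,0]]
    - [[0,0,0],[0,0,0]]

```text
t: 44.6
tool_pos: [0.5522, 0.1703, 0.1912]
orientation: [0.053, 0.999, 0.0, -0.0]
force: [0.1, 1.1, -0.6]
grip_width: 0.0854
gripper_force: 0.0
```

```bash
python3 -c "
from h import *
wrist('w7')
for n in ('top','side'):
    p=bot.snapshot(n);cv2.imwrite(f'pics/{n}1.png',p['color'][:,:,::-1])
a=cv2.imread('pics/top1.png');w=cv2.imread('pics/w7.png');s=cv2.imread('pics/side1.png')
f=lambda i:cv2.resize(i,(400,250))
cv2.imwrite('pics/fin.png',np.vstack([cv2.resize(a[90:260,140:520],(800,358)),np.hstack([f(s),f(w)])])[:600])"
```

```text
(no output)
```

View pics/fin.png

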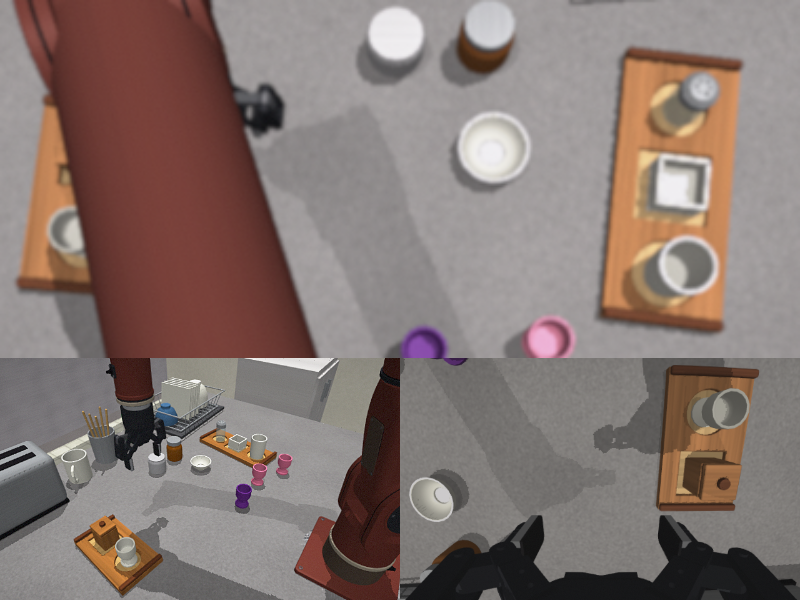

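All five stand in their recesses, and the bystanders have not moved. I'll do one numeric check of the centres: cup rim (688,266), dish (681,183) and shaker cap (700,91) in the top crop, egg cup rim (730,408) and box knob (724,483) in the wrist part.

```bash
python3 -c "
from h import *
p=pickle.load(open('top0.pkl','rb'));c=np.array([(688,266),(681,183),(700,91)])/2.105+[140,90]
print(unproj(p,c,[.094,.051,.096]).round(3), 'want .420 -.301/.517 -.316/.608 -.329')
w=pickle.load(open('w7.pkl','rb'));c=(np.array([(730,408),(724,483)])-[400,358])*1.6
print(unproj(w,c,[.075,.085]).round(3),'want .475 .340/.5695 .330')"
```

```text
[[ 0.418 -0.303]
 [ 0.513 -0.316]
 [ 0.603 -0.329]] want .420 -.301/.517 -.316/.608 -.329
[[0.475 0.338]
 [0.567 0.329]] want .475 .340/.5695 .330
```

```bash
python3 -c "
from rig import bot
print(bot.job_done())"
```

```text
the job is handed in; nothing more can be done
None
```

I placed all five things upright in their recesses, about 5 mm or less off centre by the final camera check, left the jam jar, sauce bowl and tin standing, and handed the job in at about 45 s; no verdict was shown.

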